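# Close up the fittings case

## Robot

A 6-joint arm with a two-finger parallel gripper is mounted at the origin on the work surface. World frame = base frame: x ahead of the robot, y to its left, z up, the work surface at z = 0. Lengths are in m, angles in degrees, forces in N, time in s.
With the tool pointing down it reaches from about 0.325 to 0.925 m from the base axis. Payload 3.1 kg.
Tool frame: the origin (TCP) lies midway between the tips of the shut fingers; the grasp point (between the pads) lies behind it (robot.pinch_z is the z of the grasp point in the tool frame, in m); z points along the fingers, y is the line along which they close (so a half turn about z gives the same grasp; the last joint's range is limited). The gripper opens to 85 mm and grips with 20 to 120 N. Pads are 22 mm wide; open, the fingers measure 114 mm over their backs; the gripper's body (76 mm by 85 mm) begins 54 mm behind the grasp point. The pads swing forward as they close: fully open they stand 13 mm farther back than shut.
Start: joints at [59.576, 12.427, 92.441, -0, 75.132, -6.429], TCP at [0.254, 0.571, 0.231] pointing down, gripper open.
Joint ranges: [-157.48, 157.48], [-44.54, 120.13], [17.64, 146.25], [-64.5, 244.5], [7.68, 150.69], [-147.95, 147.95]. Speed limits (degrees/s): [159.86, 159.86, 180, 180, 180, 180].

## Interface

Orientations are given as [roll, pitch, yaw] about the fixed x, y, z axes, in that order (R = Rz(yaw) Ry(pitch) Rx(roll)).
In Python, from bench import monitor, cams, finish_job, robot gives the robot as it stands.
- The arm moves only by the tool arm_command, never from a script. Its argument "commands" is a list of rows, each a list of 7 numbers: the shift along the tool's x, y, z in mm, then the turn, a rotation vector about the tool's x, y, z in degrees, then the closure, from 0 (fully open) to 1 (shut). In form: [[tx, ty, tz, ax, ay, az, grip], ...]. A call has 1 to 5 rows; each row is the pose to reach, as a shift and turn from the pose commanded when the call began, along the tool's axes at that moment; what a row does not reach only later rows make up. A row lasts 1/10 s, in which the tool goes at most 50 mm and 8.59 degrees, less where a joint would pass 70% of its speed; a pose out of reach is approached as far as the arm can. A call with a gripper value outside its range is refused whole. The fingers move at their own pace and stop on an object; "squeeze" is the grip in N (left out, the last holds). Time passes only in rows, so rows that repeat a pose let the fingers close. It gives the time, the measured TCP pose, the force, the opening and the grip force at its end, in the units of the state.
- monitor.get_state(): the state, without advancing time (a new reading comes with each control period).
- cams.get_image(name): name is "scene" or "top" or "wrist"; returns a dict with "image" (420x560x3 uint8, red, green, blue), "mtx" (3x3 intrinsics, pixels), "rvec" (rotation vector, rad) and "tvec" (3), from world to camera coordinates, as OpenCV has them; the wrist camera has in their place "mount" (4x4, takes a point from camera to tool coordinates, whose origin is the TCP and whose axes are the flange's). Camera axes: x right, y down, z forward; pixel columns grow to the right and rows downward; lengths in m; the calibration is good to about 2 mm. A picture is of the moment at which its call begins: read the wrist's pose just before it. There is no depth.
- finish_job(): hands the job in; it is judged then, once.
The state is a dict: "time": time; "joint_positions": joint angles; "joint_vel": joint speeds; "tau": joint torques, N m; "tool_pos": TCP position; "tool_rot": TCP orientation; "wrist_force": force on the tool from outside, world axes, zero at the start; "moment": the same for the moment, N m; "opening": finger opening in m; "finger_force": force on a finger pad.
Only numpy, scipy, OpenCV 4.12 (cv2) and the standard library are available. Lean on these libraries where they do the work, as an engineer would, in place of code of your own. Each camera call takes 0.05 s, during which the arm holds its last target. There are 200 camera calls.

## Task

With the fingertips, push the upright inner flap of the fittings case down flat over its compartment while the cover still stands open, then push the cover over until it is fully shut. Leave all the loose fittings and the other things in and around the case where they are.

Things in the scene. Friction and masses are not known exactly. Their poses are not given: they have to be found in the camera images.
- case: open-topped grey sheet-metal fittings case fixed on the bench: 260 mm along its own x, 200 mm along its y, rim 85 mm high, walls 5 mm. Origin at the centre of its underside, z up; yaw within 0.4. A divider at y = 0 (top at z = 64 mm) parts it in two compartments with loose fittings. The cover is hinged on the +y rim, the flap inside the -y wall.
- flap (a joint): angle (rad) of the inner flap: 0 = folded flat over the -y compartment, on the divider; 1.3 to 1.65 = upright, as found; stop at 1.75. Metal plate 236 mm along the case's x, 97 mm from hinge to free edge, 5 mm thick, 0.1 to 0.2 kg. It folds towards the case's +y; folded, its top face is at z = 71 mm, 14 mm below the rim. A friction hinge (0.12 N m) holds it at any angle.
- flap_edge (a point): middle of the flap's free edge, on its upper face (the face that looks to the case's -y while the flap is upright)
- flap_hinge (a point): middle of the flap's hinge line, which runs along the case's x at y = -94 mm, z = 66 mm in the case frame (underside of the folded plate)
- cover (a joint): angle (rad) of the cover: 0 = fully shut on the rim; 1.5 to 1.8 = standing open, as found; stop at 1.95. Grey metal lid 268 mm along the case's x, 206 mm from hinge to free edge, 6 mm thick, 0.3 to 0.6 kg. It shuts towards the case's -y; shut, its top is at z = 92 mm. A friction hinge (0.75 N m) holds it at any angle: push it all the way. It cannot pass the upright flap.
- cover_edge (a point): middle of the cover's free edge, on its outer (top when shut) face, which looks to the case's +y while the cover stands open; a 13 mm skirt runs along this edge and the two ends, on the inner side
- cover_hinge (a point): middle of the cover's hinge line, which runs along the case's x at y = +100 mm, z = 86 mm in the case frame (underside of the shut cover)
- collar_mid (a point): short brass ring, 38 mm across, 22 mm high, lying flat in the -y (flap side) compartment of the case; loose, to be left alone. The point is its centre.
- bush_mid (a point): steel ring, 32 mm across, 30 mm high, standing in the -y (flap side) compartment of the case; loose, to be left alone. The point is its centre.
- tee_mid (a point): brass T-shaped pipe fitting, 76 x 51 x 30 mm, lying in the +y (open) compartment of the case; loose, to be left alone. The point is its centre.
- plug_mid (a point): steel pipe plug, 42 mm across, 34 mm high, standing in the +y compartment of the case; loose, to be left alone. The point is its centre.
- sealant_mid (a point): white bottle, 48 mm across, 130 mm high, standing on the bench at the case's +x end; loose, to be left alone. The point is its centre.
- sleeve_mid (a point): grey plastic pipe sleeve, 60 mm across, 85 mm high, standing on the bench on the case's -y side, about 85 mm from its wall; loose, to be left alone. The point is its centre.
- carton_mid (a point): small cardboard carton, 70 x 90 x 55 mm, on the bench on the case's +y side, about 0.2 m from its wall; loose, to be left alone. The point is its centre.
- wrench_grip (a point): steel wrench, 190 mm long, lying flat on the bench along the case's x, about 120 mm from its -y wall; loose, to be left alone. The point is on its handle.

How it is judged:
By the outcome, as a careful person would: the job done as asked, in the order asked, and still so for the second after the job is handed in, with the robot touching nothing.
It also fails if it takes over 53 s, if anything falls off the work surface, if the arm or the gripper's body presses on something with over 40 N, if the wrist force passes 120 N, or if a joint passes its speed limit or range.

## Working session

There is one attempt and no reset: what is moved stays moved. The work goes in short steps, Python scripts to look and compute and a tool call to move; the robot and the scene stay as the last step left them, time stands still between calls to the robot, and variables do not carry over. Pictures are saved under pics/ and viewed, at most 10 in all, crops included, and the job is handed in when it is done.

Besides the shell and the picture viewer there is one more tool, called by a JSON object that holds its "name" and its "arguments". arm_command: Moves the arm, as the interface text tells. Its arguments: {"type":"object","properties":{"commands":{"type":"array","items":{"type":"array","items":{"type":"number"}}},"squeeze":{"type":"number"}},"required":["commands"]}

```bash
ls; mkdir -p pics
python3 - <<'E'
from bench import monitor,cams,robot
import cv2,numpy as np
print(monitor.get_state())
a=[]
for n in("scene","top"):
    d=cams.get_image(n); cv2.imwrite(f"pics/{n}.png",d["image"][:,:,::-1]); np.savez(f"{n}.npz",**d)
    R=cv2.Rodrigues(d["rvec"])[0]; print(n,-R.T@d["tvec"].ravel(), R[2])
print(robot.pinch_z)
E
```

```text
pics
{'time': 0.0, 'joint_positions': array([ 5.95739026e+01,  1.24761695e+01,  9.25294377e+01,  2.22417833e-04,
        7.51319942e+01, -6.42778175e+00]), 'joint_vel': array([ 0.07016863, -0.02486451,  0.01429786,  0.05241498,  0.1728747 ,
       -0.02901424]), 'tau': array([ 9.41660546e-04, -3.96848309e+01, -3.03854191e+01, -6.81612437e-05,
        9.54889983e-03, -2.09397035e-05]), 'tool_pos': array([0.25374591, 0.57027408, 0.2299659 ]), 'tool_rot': array([-1.79863288e+02, -1.56180457e-02,  1.56001608e+02]), 'wrist_force': array([ 1.19299002,  0.05013161, -0.13246146]), 'moment': array([0.02268825, 0.02085512, 0.03921125]), 'finger_force': 0.0, 'opening': 0.08539702259429297}
scene [1.13170188 0.1218067  0.71598654] [-0.67169675 -0.06333316 -0.73811407]
top [0.47231743 0.04390667 0.86169833] [ 0.1208505   0.03192786 -0.99215713]
-0.0187
```

View pics/scene.png

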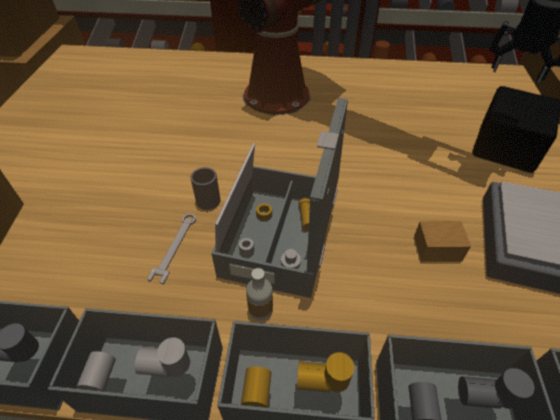

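View pics/top.png

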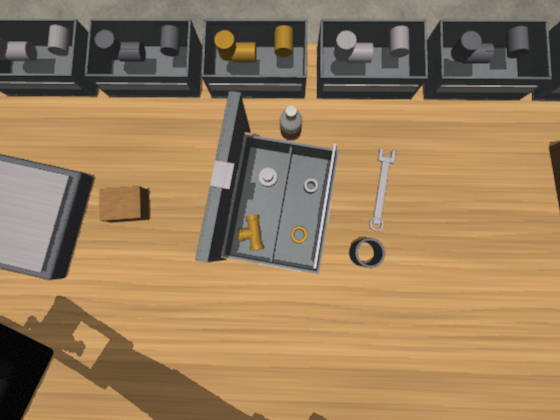

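Run:
```python
import cv2,numpy as np
t=cv2.imread("pics/top.png")[85:280,190:345]; s=cv2.imread("pics/scene.png")[95:295,205:360]
t=cv2.resize(t,None,fx=2.58,fy=3,interpolation=3);s=cv2.resize(s,None,fx=2.58,fy=3*195/200,interpolation=3)
h=min(len(t),len(s));im=np.hstack([t[:h],s[:h]]);print(im.shape)
cv2.imwrite("pics/c.png",cv2.convertScaleAbs(im,alpha=1.5,beta=10))
```

```text
(585, 800, 3)
```

View pics/c.png

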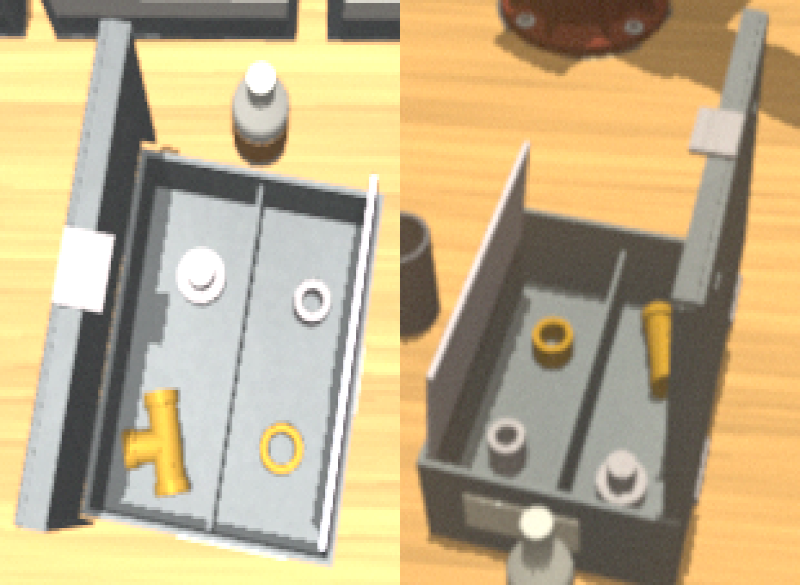

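```bash
cat > geo.py <<'E'
import cv2,numpy as np
C={n:dict(np.load(n+".npz")) for n in("scene","top")}
def ray(n,p):
    d=C[n];R=cv2.Rodrigues(d["rvec"])[0]
    u=cv2.undistortPoints(np.array([[p]],float),d["mtx"],None)[0,0]
    return -R.T@d["tvec"].ravel(),R.T@np.r_[u,1]
def onz(n,p,z):
    o,v=ray(n,p);return o+v*(z-o[2])/v[2]
def tri(a,b):
    P=[C[n]["mtx"]@np.c_[cv2.Rodrigues(C[n]["rvec"])[0],C[n]["tvec"].ravel()] for n in("scene","top")]
    X=cv2.triangulatePoints(P[0],P[1],np.array(a,float),np.array(b,float)).ravel();return X[:3]/X[3]
E
python3 - <<'E'
from geo import *
np.set_printoptions(precision=4,suppress=True)
K=np.array([onz("top",p,.085) for p in[(338.4,149.3),(317.9,272.3),(222.6,256.7),(245,136)]])
L=np.array([[.13,-.1],[-.13,-.1],[-.13,.1],[.13,.1]])
c=K[:,:2].mean(0); k=K[:,:2]-c
yaw=np.arctan2((L[:,0]*k[:,1]-L[:,1]*k[:,0]).sum(),(L*k).sum())
R=np.array([[np.cos(yaw),-np.sin(yaw)],[np.sin(yaw),np.cos(yaw)]])
print(K,c,yaw,np.degrees(yaw)); print("res",k@R-L)
def case(X): return np.r_[R.T@(X[:2]-c),X[2]]
for n,a,b in[("cov+x",(323.2,198.6),(228.8,91.7)),("cov-x",(347.6,99.8),(196.6,260.3)),("flap+x",(216.6,223.2),(336.5,143.7)),("flap-x",(255,143.9),(314.8,268.3))]:
    X=tri(a,b);print(n,X,case(X))
for n,p,z in[("bottletop",(291,112),.13),("sleeve",(371,245),.085),("carton",(120,190),.055),("wrench",(381,190),.01)]:
    X=onz("top",p,z);print(n,X,case(X))
from bench import cams
print(cams.get_image("wrist")["mount"])
E
```

```text
[[ 0.688  -0.056   0.085 ]
 [ 0.4349 -0.0157  0.085 ]
 [ 0.4616  0.1771  0.085 ]
 [ 0.7141  0.1396  0.085 ]] [0.5746 0.0612] -0.1461528338373613 -8.37394054275761
res [[-0.0008  0.0005]
 [ 0.0029  0.0035]
 [ 0.0013 -0.0019]
 [-0.0035 -0.0022]]
cov+x [0.7222 0.1434 0.2886] [0.1341 0.1027 0.2886]
cov-x [0.4581 0.1829 0.2874] [-0.133   0.1034  0.2874]
flap+x [ 0.6775 -0.0405  0.1601] [ 0.1166 -0.0857  0.1601]
flap-x [ 0.4452 -0.0027  0.1576] [-0.1188 -0.0821  0.1576]
bottletop [0.7504 0.0438 0.13  ] [0.1764 0.0084 0.13  ]
sleeve [ 0.4915 -0.1216  0.085 ] [-0.0556 -0.193   0.085 ]
carton [0.5995 0.4111 0.055 ] [-0.0264  0.3497  0.055 ]
wrench [ 0.6165 -0.1609  0.01  ] [ 0.0738 -0.2136  0.01  ]
[[-0.     -0.9634 -0.268   0.0669]
 [ 1.      0.0001 -0.0004 -0.0012]
 [ 0.0004 -0.268   0.9634 -0.1431]
 [ 0.      0.      0.      1.    ]]
```

{"name": "arm_command", "arguments": {"commands": [[0, 0, -40, 0, 0, -5, 1], [0, 0, -80, 0, 0, -10, 1], [0, 0, -120, 0, 0, -15.6, 1], [0, 0, -145, 0, 0, -15.6, 1], [0, 0, -145, 0, 0, -15.6, 1]]}}

```text
time: 0.65
tool_pos: [0.2552, 0.5728, 0.3823]
tool_rot: [179.5, 0.2, 171.6]
wrist_force: [-0.5, 0.3, 0.8]
opening: 0.0123
finger_force: 0.0
```

{"name": "arm_command", "arguments": {"commands": [[-26, -41, 0, 0, 0, 0, 1], [-52, -82, 0, 0, 0, 0, 1], [-78, -122, 0, 0, 0, 0, 1], [-104, -163, 0, 0, 0, 0, 1], [-130, -204, 0, 0, 0, 0, 1]]}}

```text
time: 1.15
tool_pos: [0.3527, 0.348, 0.374]
tool_rot: [-179.9, -0.1, 171.6]
wrist_force: [0.7, -0.8, 0.6]
opening: 0.0002
finger_force: 0.0
```

{"name": "arm_command", "arguments": {"commands": [[-26, -41, 0, 0, 0, 0, 1], [-52, -82, 0, 0, 0, 0, 1], [-78, -122, 0, 0, 0, 0, 1], [-104, -163, 0, 0, 0, 0, 1], [-130, -204, 0, 0, 0, 0, 1]]}}

```text
time: 1.65
tool_pos: [0.4514, 0.1275, 0.3743]
tool_rot: [-180.0, -0.1, 171.6]
wrist_force: [1.2, -0.3, -0.3]
opening: 0.0001
finger_force: 0.0
```

{"name": "arm_command", "arguments": {"commands": [[-26, -41, 0, 0, 0, 0, 1], [-52, -82, 0, 0, 0, 0, 1], [-78, -122, 0, 0, 0, 0, 1], [-104, -163, 0, 0, 0, 0, 1], [-130, -204, 0, 0, 0, 0, 1]]}}

```text
time: 2.15
tool_pos: [0.5503, -0.0932, 0.374]
tool_rot: [180.0, -0.2, 171.6]
wrist_force: [0.6, 0.6, -0.0]
opening: 0.0001
finger_force: 0.0
```

{"name": "arm_command", "arguments": {"commands": [[0, 0, 0, 0, 0, 0, 1], [0, 0, 0, 0, 0, 0, 1]]}}

```text
time: 2.35
tool_pos: [0.5499, -0.092, 0.3737]
tool_rot: [179.9, -0.3, 171.5]
wrist_force: [-0.5, 0.7, -0.3]
opening: 0.0002
finger_force: 0.0
```

{"name": "arm_command", "arguments": {"commands": [[0, 0, 47, 0, 0, 0, 1], [0, 0, 94, 0, 0, 0, 1], [0, 0, 141, 0, 0, 0, 1], [0, 0, 188, 0, 0, 0, 1], [0, 0, 229, 0, 0, 0, 1]]}}

```text
time: 2.85
tool_pos: [0.5486, -0.0889, 0.1444]
tool_rot: [179.9, -0.1, 171.7]
wrist_force: [0.5, 0.0, 0.6]
opening: 0.0004
finger_force: 0.0
```

{"name": "arm_command", "arguments": {"commands": [[0, 8, 0, 0, 0, 0, 1], [0, 16, 0, 0, 0, 0, 1], [0, 24, 0, 0, 0, 0, 1], [0, 32, 0, 0, 0, 0, 1]]}}

```text
time: 3.25
tool_pos: [0.5578, -0.0589, 0.1509]
tool_rot: [-180.0, 0.4, 171.7]
wrist_force: [-0.1, -0.1, 0.2]
opening: 0.0003
finger_force: 0.0
```

Run:
```python
from bench import cams
import cv2,numpy as np
a=[cams.get_image(n)["image"][:,:,::-1] for n in("scene","wrist")]
cv2.imwrite("pics/d.png",np.hstack([cv2.resize(a[0][60:300,180:400],(400,436)),cv2.resize(a[1],(400,436))]))
```

```text
(no output)
```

View pics/d.png

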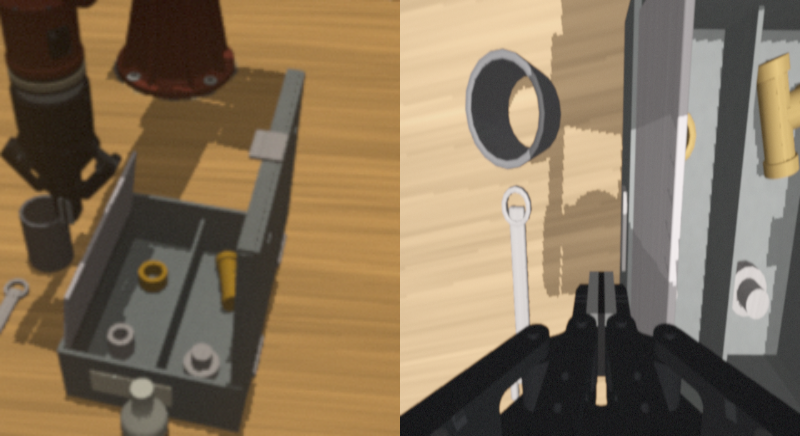

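{"name": "arm_command", "arguments": {"commands": [[0, 10, 0, 0, 0, 0, 1], [0, 20, 2, 0, 0, 0, 1], [0, 27, 3, 0, 0, 0, 1], [0, 35, 4, 0, 0, 0, 1], [0, 42, 6, 0, 0, 0, 1]]}}

```text
time: 3.85
tool_pos: [0.5617, -0.0177, 0.1413]
tool_rot: [-180.0, 0.0, 171.6]
wrist_force: [0.6, -0.6, 0.8]
opening: -0.0001
finger_force: 0.7
```

{"name": "arm_command", "arguments": {"commands": [[0, 7, 3, 0, 0, 0, 1], [0, 14, 6, 0, 0, 0, 1], [0, 21, 10, 0, 0, 0, 1], [0, 27, 15, 0, 0, 0, 1]]}}

```text
time: 4.25
tool_pos: [0.5656, 0.0092, 0.1261]
tool_rot: [180.0, 0.0, 171.6]
wrist_force: [0.8, -0.3, 1.5]
opening: -0.0002
finger_force: 0.6
```

Run:
```python
from bench import cams,monitor
import cv2,numpy as np
a=[cams.get_image(n)["image"][:,:,::-1] for n in("scene","wrist")]
p=np.mean([monitor.get_state()["tool_pos"] for i in range(3)],0);c,s=np.cos(-.146),np.sin(-.146);d=p[:2]-[.5746,.0612]
print(p,c*d[0]+s*d[1],c*d[1]-s*d[0])
cv2.imwrite("pics/e.png",np.hstack([cv2.resize(a[0][60:300,180:400],(400,436)),cv2.resize(a[1],(400,436))]))
```

```text
[0.56448542 0.0096231  0.12499351] -0.0025034634938534426 -0.052499657505250596
```

View pics/e.png

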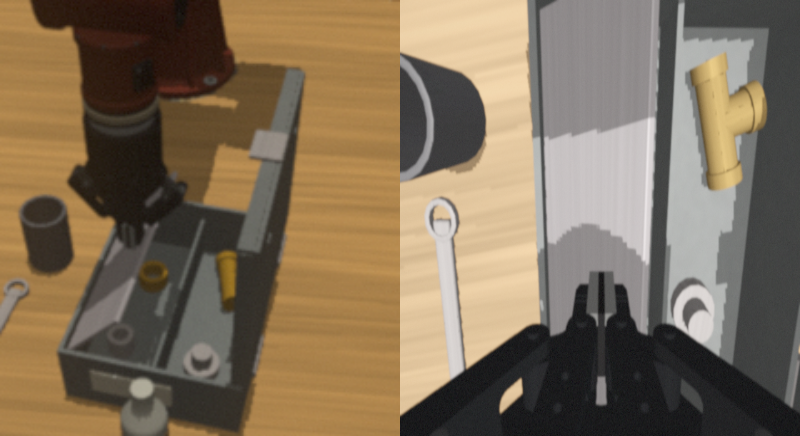

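{"name": "arm_command", "arguments": {"commands": [[0, 5.5, 5.5, 0, 0, 0, 1], [0, 10, 11, 0, 0, 0, 1], [0, 14.5, 17, 0, 0, 0, 1], [0, 18.5, 24, 0, 0, 0, 1], [0, 21.5, 31, 0, 0, 0, 1]]}}

```text
time: 4.85
tool_pos: [0.5686, 0.0303, 0.0947]
tool_rot: [180.0, 0.0, 171.6]
wrist_force: [1.0, 0.6, 1.2]
opening: -0.0
finger_force: 0.5
```

{"name": "arm_command", "arguments": {"commands": [[0, 2, 7, 0, 0, 0, 1], [0, 3, 13, 0, 0, 0, 1], [0, 3, 17, 0, 0, 0, 1], [0, 3, 20, 0, 0, 0, 1], [0, 3, 22, 0, 0, 0, 1]]}}

```text
time: 5.35
tool_pos: [0.5687, 0.0327, 0.0729]
tool_rot: [-180.0, -0.0, 171.6]
wrist_force: [-0.0, -0.2, 1.2]
opening: 0.0001
finger_force: 0.3
```

{"name": "arm_command", "arguments": {"commands": [[0, 0, 1, 0, 0, 0, 1], [0, 0, 2, 0, 0, 0, 1]]}}

```text
time: 5.55
tool_pos: [0.5689, 0.0326, 0.0713]
tool_rot: [-180.0, -0.0, 171.6]
wrist_force: [-1.2, 0.4, 1.1]
opening: 0.0003
finger_force: 0.3
```

Press on until the force shows seating.

{"name": "arm_command", "arguments": {"commands": [[0, 0, 1, 0, 0, 0, 1], [0, 0, 1, 0, 0, 0, 1], [0, 0, 1, 0, 0, 0, 1]]}}

```text
time: 5.85
tool_pos: [0.5689, 0.0326, 0.071]
tool_rot: [-180.0, -0.0, 171.6]
wrist_force: [-2.2, -0.7, 6.0]
opening: 0.0002
finger_force: 2.7
```

{"name": "arm_command", "arguments": {"commands": [[0, 0, 1, 0, 0, 0, 1], [0, 0, 1, 0, 0, 0, 1], [0, 0, 1, 0, 0, 0, 1]]}}

```text
time: 6.15
tool_pos: [0.569, 0.0326, 0.071]
tool_rot: [-180.0, -0.0, 171.6]
wrist_force: [-5.2, 0.1, 10.0]
opening: 0.0001
finger_force: 5.1
```

{"name": "arm_command", "arguments": {"commands": [[0, 0, -40, 0, 0, 0, 1], [0, 0, -88, 0, 0, 0, 1], [0, 0, -136, 0, 0, 0, 1], [0, 0, -184, 0, 0, 0, 1], [0, 0, -232, 0, 0, 0, 1]]}}

```text
time: 6.65
tool_pos: [0.5688, 0.0327, 0.3031]
tool_rot: [-180.0, 0.1, 171.6]
wrist_force: [1.0, 0.7, -0.0]
opening: 0.0002
finger_force: 0.0
```

Run:
```python
from bench import cams
import cv2,numpy as np
a=[cams.get_image(n)["image"][:,:,::-1] for n in("scene","top")]
cv2.imwrite("pics/f.png",np.hstack([cv2.resize(a[0][60:300,180:400],(400,436)),cv2.resize(a[1][80:290,190:390],(400,436))]))
```

```text
(no output)
```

View pics/f.png

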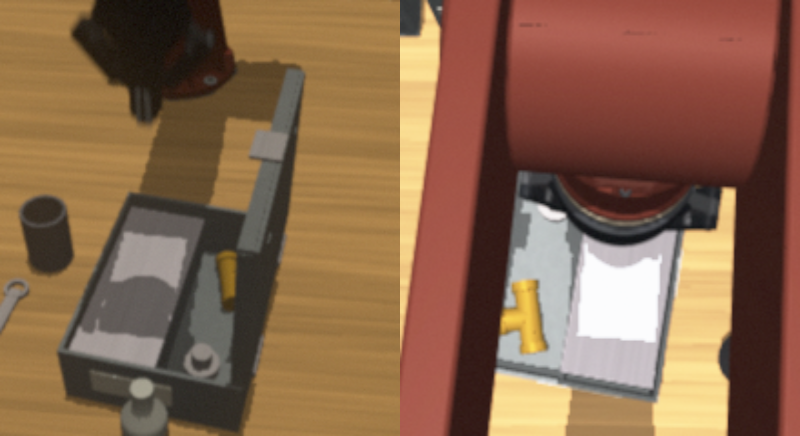

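{"name": "arm_command", "arguments": {"commands": [[0, 0, -40, 0, 0, 0, 1], [0, 0, -75, 0, 0, 0, 1], [0, 0, -75, 0, 0, 0, 1]]}}

```text
time: 7.05
tool_pos: [0.5717, 0.0325, 0.3827]
tool_rot: [180.0, 0.7, 171.6]
wrist_force: [0.6, -0.6, 1.0]
opening: -0.0001
finger_force: 0.0
```

{"name": "arm_command", "arguments": {"commands": [[0, 42, 0, 0, 0, 0, 1], [0, 84, 0, 0, 0, 0, 1], [0, 126, 0, 0, 0, 0, 1], [0, 168, 0, 0, 0, 0, 1], [0, 210, 0, 0, 0, 0, 1]]}}

```text
time: 7.55
tool_pos: [0.5996, 0.242, 0.3745]
tool_rot: [-180.0, -0.1, 171.6]
wrist_force: [0.2, -1.1, 0.5]
opening: 0.0001
finger_force: 0.0
```

{"name": "arm_command", "arguments": {"commands": [[0, 0, 0, 0, 0, 0, 1], [0, 0, 40, 0, 0, 0, 1], [0, 0, 80, 0, 0, 0, 1], [0, 0, 123, 0, 0, 0, 1], [0, 0, 123, 0, 0, 0, 1]]}}

```text
time: 8.05
tool_pos: [0.5941, 0.2383, 0.2432]
tool_rot: [-179.6, -0.9, 171.6]
wrist_force: [-1.3, 0.4, -1.0]
opening: -0.0001
finger_force: 0.0
```

Run:
```python
from bench import cams,monitor
import cv2,numpy as np
a=[cams.get_image(n)["image"][:,:,::-1] for n in("scene","wrist")]
p=np.mean([monitor.get_state()["tool_pos"] for i in range(3)],0);c,s=np.cos(-.146),np.sin(-.146);d=p[:2]-[.5746,.0612]
print(p,c*d[0]+s*d[1],c*d[1]-s*d[0])
cv2.imwrite("pics/g.png",np.hstack([cv2.resize(a[0][40:280,220:440],(400,436)),cv2.resize(a[1],(400,436))]))
```

```text
[0.59888695 0.23973346 0.25189219] -0.0019448257554438055 0.1801673391282919
```

View pics/g.png

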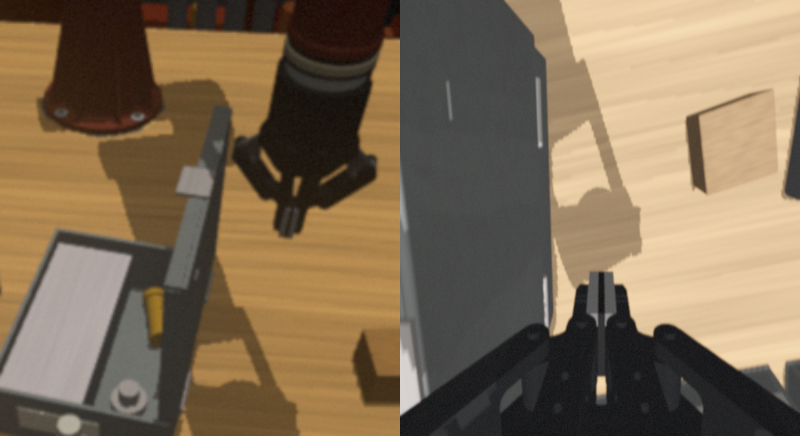

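{"name": "arm_command", "arguments": {"commands": [[0, 20, 0, 0, 0, 8, 1], [0, 20, 0, 0, 0, 16, 1], [0, 20, 0, 0, 0, 24, 1], [0, 20, 0, 0, 0, 32, 1], [0, 20, 0, 0, 0, 40, 1]]}}

```text
time: 8.65
tool_pos: [0.6049, 0.2608, 0.2582]
tool_rot: [179.6, 0.2, 131.3]
wrist_force: [-0.9, -0.3, 0.5]
opening: -0.0002
finger_force: 0.0
```

{"name": "arm_command", "arguments": {"commands": [[0, 0, 0, 0, 0, 8, 1], [0, 0, 0, 0, 0, 16, 1], [0, 0, 0, 0, 0, 24, 1], [0, 0, 0, 0, 0, 32, 1], [0, 0, 0, 0, 0, 40, 1]]}}

```text
time: 9.15
tool_pos: [0.6049, 0.2606, 0.2582]
tool_rot: [179.6, -0.1, 91.3]
wrist_force: [0.1, 0.8, -0.1]
opening: 0.0002
finger_force: 0.0
```

{"name": "arm_command", "arguments": {"commands": [[0, 0, 0, 0, 0, 5, 1], [0, 0, 0, 0, 0, 10, 1], [0, 0, 0, 0, 0, 10, 1], [0, 0, 0, 0, 0, 10, 1]]}}

```text
time: 9.55
tool_pos: [0.6041, 0.2606, 0.2565]
tool_rot: [179.7, -0.1, 81.7]
wrist_force: [-0.9, -0.7, -0.4]
opening: 0.0001
finger_force: 0.0
```

{"name": "arm_command", "arguments": {"commands": [[-16, 0, 0, 0, 0, 0, 1], [-32, 0, 0, 0, 0, 0, 1], [-48, 0, 0, 0, 0, 0, 1], [-64, 0, 0, 0, 0, 0, 1], [-78, 0, 0, 0, 0, 0, 1]]}}

```text
time: 10.05
tool_pos: [0.5908, 0.1811, 0.2532]
tool_rot: [-180.0, 0.0, 81.6]
wrist_force: [-0.2, -0.7, -0.2]
opening: 0.0003
finger_force: 0.0
```

{"name": "arm_command", "arguments": {"commands": [[-7, 0, 0, 0, 0, 0, 1], [-15, 0, 0, 0, 0, 0, 1], [-23, 0, 1, 0, 0, 0, 1], [-32, 0, 2, 0, 0, 0, 1]]}}

```text
time: 10.45
tool_pos: [0.5865, 0.152, 0.2519]
tool_rot: [180.0, -0.1, 81.7]
wrist_force: [-1.1, 3.4, 2.8]
opening: 0.0
finger_force: 2.1
```

{"name": "arm_command", "arguments": {"commands": [[-10, 0, 1, 0, 0, 0, 1], [-19, 0, 2, 0, 0, 0, 1], [-27, 0, 4, 0, 0, 0, 1], [-35, 0, 6.5, 0, 0, 0, 1], [-43, 0, 9.5, 0, 0, 0, 1]]}}

```text
time: 10.95
tool_pos: [0.5797, 0.1083, 0.2412]
tool_rot: [-179.9, 0.0, 81.6]
wrist_force: [0.1, 3.6, -1.2]
opening: -0.0
finger_force: 1.8
```

{"name": "arm_command", "arguments": {"commands": [[-8, 0, 3.5, 0, 0, 0, 1], [-16, 0, 7.5, 0, 0, 0, 1], [-23, 0, 11.5, 0, 0, 0, 1], [-30, 0, 16, 0, 0, 0, 1], [-37, 0, 21, 0, 0, 0, 1]]}}

```text
time: 11.45
tool_pos: [0.5744, 0.0716, 0.2206]
tool_rot: [-180.0, 0.0, 81.6]
wrist_force: [-1.4, 3.9, 0.7]
opening: 0.0
finger_force: 1.5
```

{"name": "arm_command", "arguments": {"commands": [[-7, 0, 5.5, 0, 0, 0, 1], [-13, 0, 11, 0, 0, 0, 1], [-19, 0, 17, 0, 0, 0, 1], [-25, 0, 23, 0, 0, 0, 1], [-31, 0, 29.5, 0, 0, 0, 1]]}}

```text
time: 11.95
tool_pos: [0.5703, 0.041, 0.191]
tool_rot: [180.0, 0.0, 81.6]
wrist_force: [-1.8, 1.9, 1.9]
opening: -0.0005
finger_force: 1.3
```

{"name": "arm_command", "arguments": {"commands": [[-5, 0, 6.5, 0, 0, 0, 1], [-10, 0, 13.5, 0, 0, 0, 1], [-14, 0, 20.5, 0, 0, 0, 1], [-18, 0, 28, 0, 0, 0, 1], [-22, 0, 36, 0, 0, 0, 1]]}}

```text
time: 12.45
tool_pos: [0.5671, 0.0193, 0.1548]
tool_rot: [180.0, 0.0, 81.6]
wrist_force: [-2.0, 0.5, 2.3]
opening: -0.0001
finger_force: 1.2
```

{"name": "arm_command", "arguments": {"commands": [[-3, 0, 8, 0, 0, 0, 1], [-5, 0, 16, 0, 0, 0, 1], [-7, 0, 24, 0, 0, 0, 1], [-9, 0, 32, 0, 0, 0, 1], [-10, 0, 40, 0, 0, 0, 1]]}}

```text
time: 12.95
tool_pos: [0.5661, 0.0096, 0.1149]
tool_rot: [179.9, 0.0, 81.6]
wrist_force: [-0.3, -1.8, 3.0]
opening: 0.0003
finger_force: 1.2
```

{"name": "arm_command", "arguments": {"commands": [[0, 0, 8, 0, 0, 0, 1], [-1, 0, 14, 0, 0, 0, 1], [-1, 0, 18, 0, 0, 0, 1], [-1, 0, 21, 0, 0, 0, 1], [-1, 0, 23, 0, 0, 0, 1]]}}

```text
time: 13.45
tool_pos: [0.5654, 0.009, 0.0921]
tool_rot: [-180.0, 0.0, 81.6]
wrist_force: [-0.3, -2.3, 2.0]
opening: 0.0
finger_force: 1.2
```

{"name": "arm_command", "arguments": {"commands": [[0, 0, 0.5, 0, 0, 0, 1], [0, 0, 1, 0, 0, 0, 1], [0, 0, 1.5, 0, 0, 0, 1]]}}

```text
time: 13.75
tool_pos: [0.5655, 0.009, 0.0919]
tool_rot: [-180.0, 0.0, 81.6]
wrist_force: [-3.2, -1.4, 10.1]
opening: -0.0002
finger_force: 4.7
```

{"name": "arm_command", "arguments": {"commands": [[0, 0, 0.5, 0, 0, 0, 1], [0, 0, 1, 0, 0, 0, 1], [0, 0, 1.5, 0, 0, 0, 1]]}}

```text
time: 14.05
tool_pos: [0.5656, 0.009, 0.0919]
tool_rot: [-180.0, 0.0, 81.6]
wrist_force: [-6.3, -2.5, 16.9]
opening: 0.0001
finger_force: 8.1
```

Seated. Lift away and look.

{"name": "arm_command", "arguments": {"commands": [[0, 0, -20, 0, 0, 0, 1], [0, 0, -60, 0, 0, 0, 1], [0, 0, -100, 0, 0, 0, 1], [0, 0, -140, 0, 0, 0, 1], [0, 0, -180, 0, 0, 0, 1]]}}

```text
time: 14.55
tool_pos: [0.5644, 0.0099, 0.27]
tool_rot: [-179.9, -0.1, 81.6]
wrist_force: [-0.2, -0.7, 0.2]
opening: -0.0002
finger_force: 0.0
```

{"name": "arm_command", "arguments": {"commands": [[0, 0, 0, 0, 0, 0, 1], [0, 0, 0, 0, 0, 0, 1], [0, 0, 0, 0, 0, 0, 1]]}}

```text
time: 14.85
tool_pos: [0.5641, 0.0095, 0.2672]
tool_rot: [-179.8, -0.0, 81.6]
wrist_force: [0.5, -0.6, -0.6]
opening: -0.0004
finger_force: 0.0
```

Run:
```python
from bench import cams
import cv2
cv2.imwrite("pics/h.png",cv2.resize(cams.get_image("scene")["image"][60:330,140:480,::-1],(756,600)))
```

```text
(no output)
```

View pics/h.png

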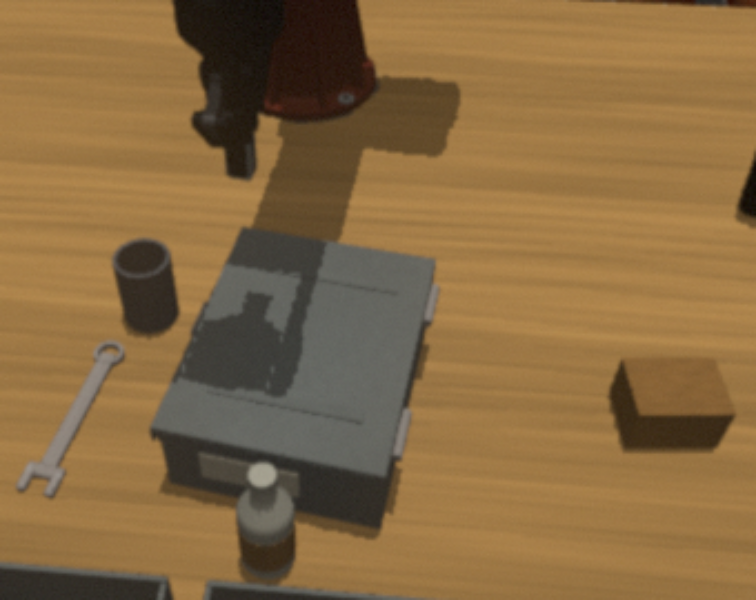

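The cover lies shut flat on the rim (corners about (245,230), (435,262), (155,432), (385,475)). The sleeve, wrench, bottle and carton stand where they were, and the gripper is clear.

```bash
python3 -c "
from bench import finish_job
print(finish_job())"
```

```text
the job is handed in; nothing more can be done
None
```

The flap was folded flat first, then the cover pushed fully shut; nothing else was seen to move, and the job was handed in at about 15 s.

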